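# Put the objective away in the roll-top store

## Robot

A 6-joint arm with a two-finger parallel gripper is mounted at the origin on a cart in front of the work surface, level with it; the furniture and walls round the work are solid. World frame = base frame: x ahead of the robot, y to its left, z up, the work surface at z = 0. Lengths are in m, angles in rad, forces in N, time in s.
With the tool pointing down it reaches from about 0.35 to 0.975 m from the base axis. Payload 7.1 kg.
Tool frame: the origin (TCP) lies between the finger pads; the fingertips stand 17 mm ahead of it and the grasp point (between the pads) lies 2 mm behind it; z points along the fingers, y is the direction in which the jaws open and shut (so a half turn about z gives the same grasp; the last joint's range is limited). The gripper opens to 88 mm and grips with 3 to 60 N. Pads are 20 mm wide; open, the fingers measure 115 mm over their backs; the gripper's body (75 mm by 178 mm) begins 61 mm behind the grasp point.
Start: joints at [1.214, 0.423, 1.63, -0, 1.089, -0.019], TCP at [0.207, 0.59, 0.213] pointing down, gripper open.
Joint ranges: [-3, 3], [-0.9, 2.11], [0.09, 2.58], [-1.31, 4.45], [0.11, 2.69], [-2.54, 2.54]. Speed limits (rad/s): [2.39, 2.39, 3.01, 3.14, 3.14, 3.14].

## Interface

Orientations are given as [roll, pitch, yaw] about the fixed x, y, z axes, in that order (R = Rz(yaw) Ry(pitch) Rx(roll)).
In Python, from cell import sense, vision, order gives the robot as it stands.
- The arm moves only by the tool jog_arm, never from a script. Its argument "series" is a list of rows, each a list of 7 numbers: the turn, a rotation vector about the world's x, y, z in degrees, then the shift along the world's x, y, z in m, then the gripper command: -1 is shut, 1 is fully open, values between are in proportion. A call has exactly 10 rows; each row shifts and turns the commanded pose from where the row before left it; what a row does not reach is not made up. A row lasts 1/10 s, in which the tool goes at most 50 mm and 8.59 degrees, less where a joint would pass 70% of its speed; a pose out of reach is approached as far as the arm can. A call with a gripper value outside its range is refused whole. The fingers move at their own pace and stop on an object; the grip force is fixed at half the most. Time passes only in rows, so rows that do not move let the fingers close, or fill a call up. It gives the time, the measured TCP pose, the force and the opening at its end, in the units of the state.
- sense(): the state, without advancing time (a new reading comes with each control period).
- vision.grab_frame(name): name is "scene" or "top" or "wrist"; returns the picture (480x640x3 uint8, red, green, blue); there is no depth.
- vision.camera_model(name): a dict with "fx", "fy", "cx", "cy" (pixels), "k1" (the pictures are not rectified: a ray, as slopes to the right and down, at radius r is drawn at 1 + k1 r^2 times it, then the intrinsics apply), "rvec" (rotation vector, rad) and "tvec" (3), from world to camera coordinates, as OpenCV has them; the wrist camera has in their place "tool_from_camera" (4x4, takes a point from camera to tool coordinates, whose origin is the TCP and whose axes are the flange's). Camera axes: x right, y down, z forward; pixel columns grow to the right and rows downward; lengths in m; the calibration is good to about 2 mm. A picture is of the moment at which its call begins: read the wrist's pose just before it. camera_model takes no time and is no camera call.
- order.hand_in(): hands the job in, once; it reports no verdict.
The state is a dict: "time": time; "q": joint angles; "qd": joint speeds; "joint_efforts": joint torques, N m; "position": TCP position; "tool_rot": TCP orientation; "ft_force": force on the tool from outside, world axes, zero at the start; "wrist_torque": the same for the moment, N m; "grip_width": finger opening in m.
Only numpy, scipy, OpenCV 4.12 (cv2) and the standard library are available. Lean on these libraries where they do the work, as an engineer would, in place of code of your own. Each camera call takes 0.05 s, during which the arm holds its last target.

## Task

Put the white objective can away: stand it upright on the floor of the open roll-top store, then take the blue pull and roll the slatted shutter all the way down to the front sill. Leave the black can and the brown bottle where they are.

Things in the scene. Friction and masses are not known exactly. Their poses are not given: they have to be found in the camera images.
- white_can: Loose white screw can of a spare objective, an upright cylinder 41 mm in diameter and 57 mm high, about 0.12 kg. Origin at the centre of its underside, z up its axis.
- store: White roll-top store, fixed, 246 x 276 mm, 183 high. Origin: centre of its underside; front faces -x, y along its width, z up. Inside 260 mm wide between 8 mm side cheeks (arcs of radius 123 mm about the shutter axis); floor at z = 12 mm, front sill at x = -115 mm up to z = 57 mm. With the shutter back it is open from above from x = -110 to about -20 mm; a fixed hood covers the rear.
- shutter (a joint): Opening of the slatted shutter, rad: 0 = down on the sill, 1.57 = rolled back. Circular track, radius 115 mm, about an axis along the store's y through its (0, 0, 60 mm). The slats' front edge lies at angle q from the front (-x) horizontal, up and over to the back; slats 8 mm thick. Friction holds it where it is left; up to 3 N at the pull moves it.
- shutter_pull (a point): Grip point of the shutter's blue pull, a fin mid-width (store y = 0), 14 mm thick in y, 26 mm along the arc, standing out radially 119 to 165 mm from the axis. This point is 150 mm from the axis at angle q + 0.209 rad: store-frame x = -0.150 cos(q + 0.209), z = 0.060 + 0.150 sin(q + 0.209) m. It moves with the shutter.
- black_can: Bystander: loose black screw can, 41 mm in diameter, 68 mm high. Origin at the centre of its underside.
- oil: Bystander: loose brown bottle with a black cap, 26 mm in diameter, 64 mm high. Origin at the centre of its underside.
Mind the look-alikes: they are no part of the job. Of the things that look like the white_can, the middle-sized one is meant.

How it is judged:
By the outcome, as a careful person would: the job done as asked, in the order asked, and still so for the second after the job is handed in, with the robot touching nothing.
It also fails if it takes over 61 s, if anything falls off the work surface, if the arm or the gripper's body presses on something with over 40 N, if the wrist force passes 120 N, or if a joint passes its speed limit or range.

## Working session

There is one attempt and no reset: what is moved stays moved. The work goes in short steps, Python scripts to look and compute and a tool call to move; the robot and the scene stay as the last step left them, time stands still between calls to the robot, and variables do not carry over. Pictures are saved under pics/ and viewed, and the job is handed in when it is done.

Besides the shell and the picture viewer there is one more tool, called after "Call:" as name([rows], argument=value, ...), one row to a line, values as JSON. jog_arm: Moves the arm, as the interface text tells. Its arguments: {"type":"object","properties":{"series":{"type":"array","items":{"type":"array","items":{"type":"number"}}}},"required":["series"]}

```bash
ls; mkdir -p pics; python3 - <<'E'
from cell import sense, vision, order
import cv2
s=sense();print(s)
for n in("scene","top"):
    cv2.imwrite(f"pics/{n}0.png",vision.grab_frame(n)[:,:,::-1])
for n in("scene","top","wrist"): print(n,vision.camera_model(n))
E
```

```text
pics
{'time': 0.0, 'q': array([ 1.21399791e+00,  4.23847268e-01,  1.63070548e+00, -6.64042147e-07,
        1.08859398e+00, -1.89995457e-02]), 'qd': array([ 9.88185293e-05, -1.69853794e-03,  3.38240230e-04, -1.36905643e-03,
        7.35148836e-04, -6.71255365e-04]), 'joint_efforts': array([-1.36511637e-03, -5.44641638e+01, -2.73654842e+01,  6.42930600e-02,
        2.30746128e-02, -1.20699406e-04]), 'position': array([0.20690426, 0.58914202, 0.21259162]), 'tool_rot': array([-3.14003885e+00, -2.89371860e-05,  2.80379407e+00]), 'ft_force': array([ 0.2914126 ,  0.36847749, -1.3556797 ]), 'wrist_torque': array([-0.02955585,  0.03512811, -0.00604398]), 'grip_width': 0.0876935898064948}
scene {'fx': 473.0377643110983, 'fy': 473.0377643110983, 'cx': 317.2014583536532, 'cy': 235.8783641642304, 'k1': -0.0938368179276953, 'rvec': array([ 2.11748893, -0.60291458,  0.33628239]), 'tvec': array([-0.47808505,  0.17461134,  1.00473209])}
top {'fx': 533.6114983239764, 'fy': 533.6114983239764, 'cx': 319.9307642087487, 'cy': 225.55980007000062, 'k1': -0.010562501795370844, 'rvec': array([ 2.18373262, -2.18734456,  0.07130268]), 'tvec': array([-0.10611349,  0.47148227,  1.33038837])}
wrist {'fx': 379.24833988610675, 'fy': 379.24833988610675, 'cx': 313.6826054019706, 'cy': 238.28929251951777, 'k1': -0.0457148390753232, 'tool_from_camera': array([[-9.18408704e-04, -9.68233116e-01, -2.50047573e-01,
         6.78098989e-02],
       [ 9.99999483e-01, -7.80313204e-04, -6.51408620e-04,
        -8.94027366e-04],
       [ 4.35599975e-04, -2.50048042e-01,  9.68233333e-01,
        -1.72189148e-01],
       [ 0.00000000e+00,  0.00000000e+00,  0.00000000e+00,
         1.00000000e+00]])}
```

View pics/scene0.png

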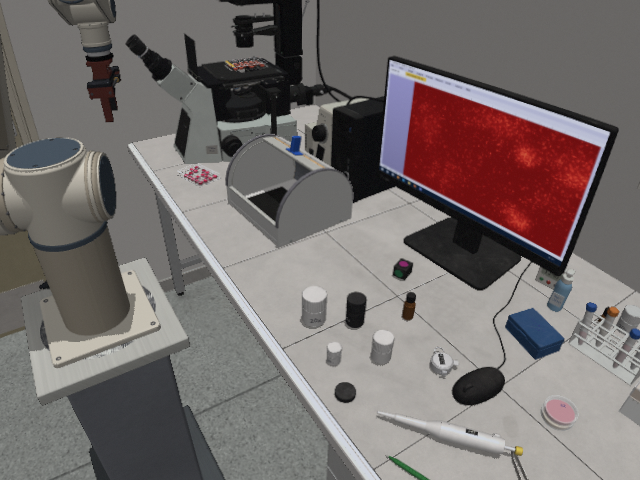

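View pics/top0.png

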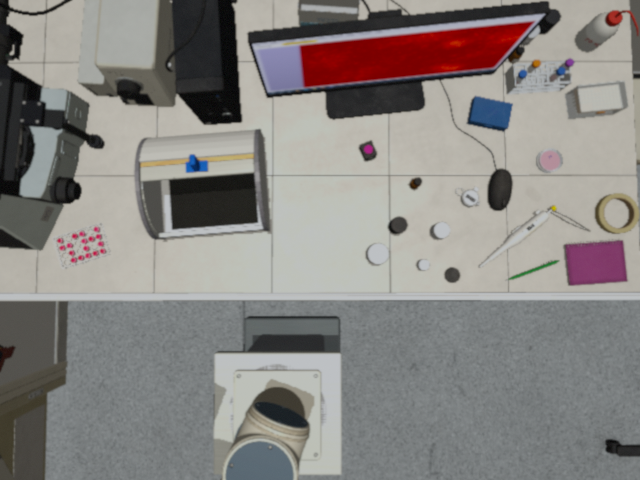

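The scene picture shows three white cans: large (314,307), medium (382,347) and small (334,353). In the top view they are at (377,254), (441,231) and (423,265). The white timer at scene (442,362) could also be mistaken for one. By the description I choose the medium one. The store sits at top (203,185) with its shutter rolled back, and the pull is at top (197,163). Next I check the choice in close crops.

```bash
python3 - <<'E'
import cv2,numpy as np
a=cv2.imread("pics/scene0.png");b=cv2.imread("pics/top0.png")
cv2.imwrite("pics/c1.png",cv2.resize(a[270:400,280:460],None,fx=4,fy=4,interpolation=cv2.INTER_CUBIC))
cv2.imwrite("pics/c2.png",cv2.resize(b[170:290,350:490],None,fx=5,fy=5,interpolation=cv2.INTER_CUBIC))
cv2.imwrite("pics/c3.png",cv2.resize(b[120:250,125:285],None,fx=4.5,fy=4.5,interpolation=cv2.INTER_CUBIC))
cv2.imwrite("pics/c4.png",cv2.resize(a[125:250,215:365],None,fx=4.5,fy=4.5,interpolation=cv2.INTER_CUBIC))
E
```

```text
(no output)
```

View pics/c1.png

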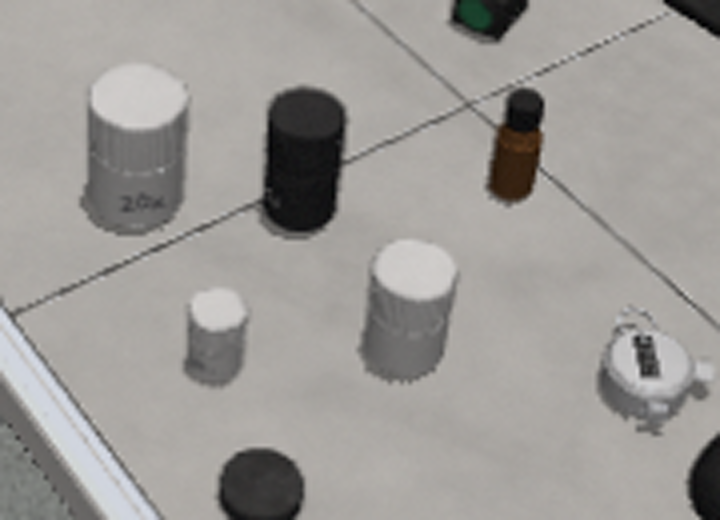

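View pics/c2.png

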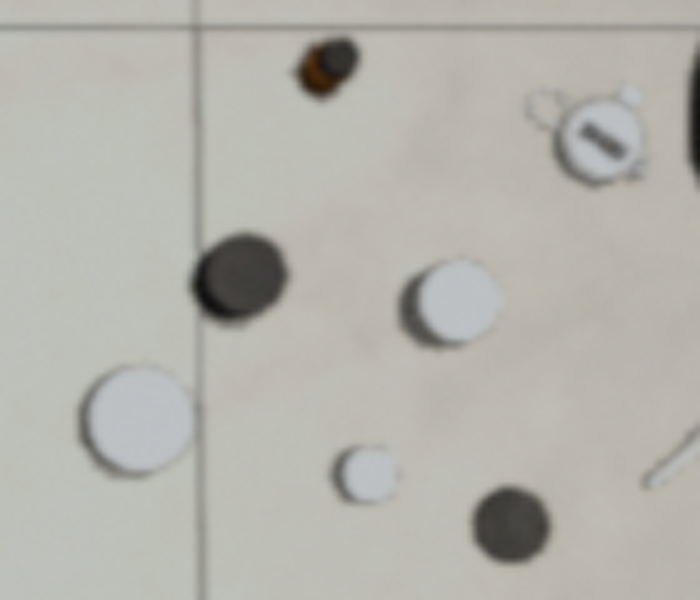

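View pics/c3.png

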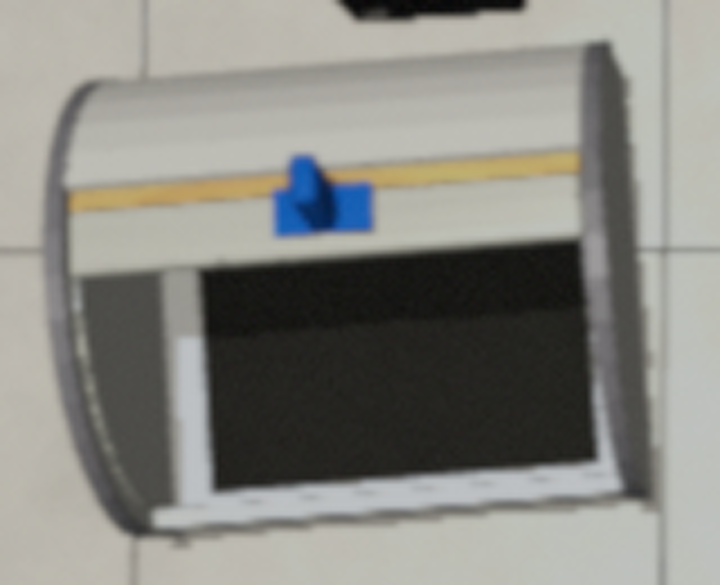

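View pics/c4.png

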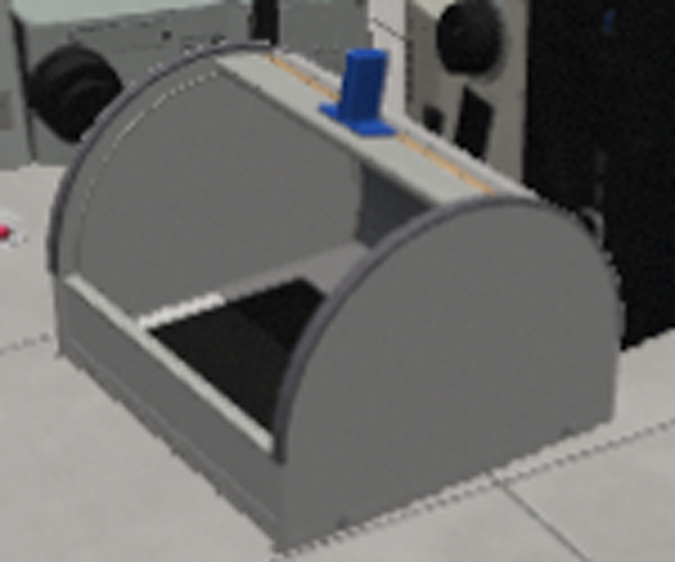

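```bash
cat > h.py <<'E'
import numpy as np,cv2
from cell import vision
from scipy.optimize import least_squares
CM={n:vision.camera_model(n) for n in("scene","top","wrist")}
def proj(n,P,M=None):
    m=CM[n]
    P=np.atleast_2d(P)
    if M is None: R=cv2.Rodrigues(m["rvec"])[0];t=m["tvec"]
    else: R,t=M
    c=P@R.T+t; s=c[:,:2]/c[:,2:]
    r2=(s**2).sum(1,keepdims=True); s=s*(1+m["k1"]*r2)
    return s*[m["fx"],m["fy"]]+[m["cx"],m["cy"]]
def wristM(s):
    from scipy.spatial.transform import Rotation as Ro
    T=np.eye(4);T[:3,:3]=Ro.from_euler("xyz",s["tool_rot"]).as_matrix();T[:3,3]=s["position"]
    W=np.linalg.inv(T@CM["wrist"]["tool_from_camera"]);return W[:3,:3],W[:3,3]
def store2w(p,P):
    x,y,w=p[:3];c,s=np.cos(w),np.sin(w);P=np.atleast_2d(P)
    return np.c_[x+c*P[:,0]-s*P[:,1],y+s*P[:,0]+c*P[:,1],P[:,2]]
E
python3 - <<'E'
from h import *
# cans: outline features; fit (x,y)
def fit(top,top_top,scene_top,scene_bot,h,n):
    def f(v):
        a=proj("top",[[v[0],v[1],h]])-top
        b=proj("scene",[[v[0],v[1],h]])-scene_top
        return np.r_[a.ravel(),b.ravel()]
    r=least_squares(f,[.5,-.2]);print(n,r.x.round(4),r.fun.round(1), "bot scene",proj("scene",[[*r.x,0]]).round(1),scene_bot)
c1=lambda u,v:np.array([u/4+280,v/4+270])
c2=lambda u,v:np.array([u/5+350,v/5+170])
c3=lambda u,v:np.array([u/4.5+125,v/4.5+120])
c4=lambda u,v:np.array([u/4.5+215,v/4.5+125])
fit(c2(459,301),None,c1(415,269),c1(403,355),.057,"white")
fit(c2(246,273),None,c1(308,115),c1(300,210),.068,"black")
fit(c2(340,57),None,c1(525,105),c1(512,190),.064,"oil")
fit(c2(139,420),None,c1(139,96),c1(135,200),.075,"big?")
fit(c2(368,474),None,c1(218,308),c1(213,370),.035,"small?")
def feats(p):
    q=p[3]
    e=lambda y,r:[-r*np.cos(q),y,.06+r*np.sin(q)]
    g=q+.209;pt=lambda r,y=0,d=0:[-r*np.cos(g+d),y,.06+r*np.sin(g+d)]
    L=[("scene",[-.123+.003,-.138,0],c4(280,550)),
       ("scene",[-.12,.138,0],c4(60,352)),
       ("scene",[.123,-.138,0],c4(612,418)),
       ("scene",e(.13,.119),c4(220,60)),
       ("scene",pt(.165),c4(365,55)),
       ("top",e(.13,.119),c3(72,275)),
       ("top",e(-.13,.119),c3(580,240)),
       ("top",pt(.165),c3(302,165)),
       ("top",[-.12,.13,.057],c3(152,526)),
       ("top",[-.12,-.13,.057],c3(622,496))]
    return L
def f(p):
    return np.concatenate([(proj(n,store2w(p,P))[0]-o) for n,P,o in feats(p)])
r=least_squares(f,[.55,.2,0,1.5],loss="soft_l1");print(r.x.round(4));print(f(r.x).reshape(-1,2).round(1))
E
```

```text
white [ 0.4573 -0.406 ] [ 0.5 -0.3 -0.4 -0.2] bot scene [[380.5 356.9]] [380.75 358.75]
black [ 0.4702 -0.3005] [ 0.5 -0.2 -0.3 -0.4] bot scene [[354.5 321.9]] [355.  322.5]
oil [ 0.5757 -0.3492] [ 0.9  0.1 -0.3 -0.9] bot scene [[407.  317.3]] [408.  317.5]
big? [ 0.3995 -0.2483] [ 1.  -0.4 -0.7 -0.8] bot scene [[313.6 319.3]] [313.75 320.  ]
small? [ 0.3741 -0.3628] [-0.2 -0.7 -0.4  0.6] bot scene [[333.4 359.7]] [333.25 362.5 ]
[0.5687 0.166  0.0623 1.5806]
[[ 0.4  0. ]
 [ 0.3 -1.2]
 [-0.5  0.6]
 [-1.6 -0.7]
 [ 1.2 -1.1]
 [-1.6 -0.6]
 [ 1.6 -0.3]
 [ 0.   1.2]
 [-0.4  0.2]
 [ 1.2  0.1]]
```

Call:
jog_arm([
  [0, 0, 2.29, 0.0173, -0.034, 0.009, 1],
  [0, 0, 2.29, 0.0173, -0.034, 0.009, 1],
  [0, 0, 2.29, 0.0173, -0.034, 0.009, 1],
  [0, 0, 2.29, 0.0173, -0.034, 0.009, 1],
  [0, 0, 2.29, 0.0173, -0.034, 0.009, 1],
  [0, 0, 2.29, 0.0173, -0.034, 0.009, 1],
  [0, 0, 2.29, 0.0173, -0.034, 0.009, 1],
  [0, 0, 2.29, 0.0173, -0.034, 0.009, 1],
  [0, 0, 2.29, 0.0173, -0.034, 0.009, 1],
  [0, 0, 2.29, 0.0173, -0.034, 0.009, 1],
])

```text
time: 1.1
position: [0.3803, 0.2481, 0.3036]
tool_rot: [-3.141, -0.0, -3.078]
ft_force: [0.6, -0.0, -0.2]
grip_width: 0.0878
```

Call:
jog_arm([
  [0, 0, 0, 0.006, -0.04, 0, 1],
  [0, 0, 0, 0.006, -0.04, 0, 1],
  [0, 0, 0, 0.006, -0.04, 0, 1],
  [0, 0, 0, 0.006, -0.04, 0, 1],
  [0, 0, 0, 0.006, -0.04, 0, 1],
  [0, 0, 0, 0.006, -0.04, 0, 1],
  [0, 0, 0, 0.006, -0.04, 0, 1],
  [0, 0, 0, 0.006, -0.04, 0, 1],
  [0, 0, 0, 0.006, -0.04, 0, 1],
  [0, 0, 0, 0.006, -0.04, 0, 1],
])

```text
time: 2.1
position: [0.4398, -0.152, 0.3032]
tool_rot: [3.141, -0.0, -3.08]
ft_force: [0.5, 0.1, 0.9]
grip_width: 0.0877
```

Call:
jog_arm([
  [0, 0, 0, 0.002, -0.03, -0.014, 1],
  [0, 0, 0, 0.002, -0.03, -0.014, 1],
  [0, 0, 0, 0.002, -0.03, -0.014, 1],
  [0, 0, 0, 0.002, -0.03, -0.014, 1],
  [0, 0, 0, 0.002, -0.03, -0.014, 1],
  [0, 0, 0, 0.002, -0.03, -0.014, 1],
  [0, 0, 0, 0.002, -0.03, -0.014, 1],
  [0, 0, 0, 0.002, -0.03, -0.014, 1],
  [0, 0, 0, 0.001, -0.016, -0.014, 1],
  [0, 0, 0, 0, 0, -0.014, 1],
])

```text
time: 3.1
position: [0.4569, -0.4081, 0.1623]
tool_rot: [-3.141, 0.0, -3.082]
ft_force: [0.6, 0.2, -0.3]
grip_width: 0.0879
```

```bash
python3 - <<'E'
from h import *
from cell import sense
s=sense();print(s["time"],s["position"],s["tool_rot"],s["q"],s["ft_force"])
im=vision.grab_frame("wrist");cv2.imwrite("pics/w1.png",im[:,:,::-1])
M=wristM(s)
print(proj("wrist",[[.4573,-.406,.057],[.4573,-.406,0],[.4702,-.3005,.068]],M))
E
```

```text
3.1 [ 0.45691837 -0.40810654  0.16225714] [-3.14118506e+00  6.93322770e-05 -3.08163050e+00] [-7.48334629e-01  4.65557562e-01  1.69577136e+00 -2.78649068e-04
  9.79921123e-01 -2.37893790e+00] [ 0.60888234  0.2398122  -0.33142561]
[[317.92593467 234.52146256]
 [317.29413894 219.28859435]
 [458.68276892 263.091565  ]]
```

View pics/w1.png

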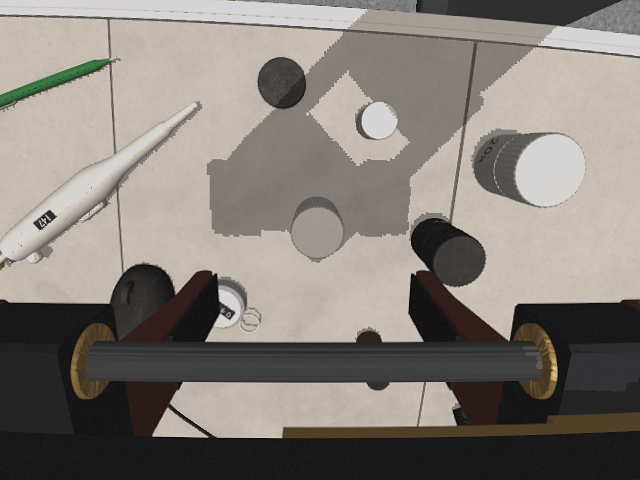

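The wrist picture shows the medium white can's top at (317,231), predicted at (318,234). The black can at (459,260) lies clear of the right finger. I descend and grip.

Call:
jog_arm([
  [0, 0, 0, -0.0005, 0.001, -0.02, 1],
  [0, 0, 0, 0, 0.001, -0.02, 1],
  [0, 0, 0, 0, 0, -0.02, 1],
  [0, 0, 0, 0, 0, -0.02, 1],
  [0, 0, 0, 0, 0, -0.02, 1],
  [0, 0, 0, 0, 0, -0.012, 1],
  [0, 0, 0, 0, 0, -0.01, 1],
  [0, 0, 0, 0, 0, 0, 1],
  [0, 0, 0, 0, 0, 0, -1],
  [0, 0, 0, 0, 0, 0, -1],
])

```text
time: 4.15
position: [0.4571, -0.4047, 0.0423]
tool_rot: [-3.141, 0.001, -3.08]
ft_force: [-0.2, 0.3, 0.3]
grip_width: 0.0753
```

Call:
jog_arm([
  [0, 0, 0, 0, 0, 0, -1],
  [0, 0, 0, 0, 0, 0, -1],
  [0, 0, 0, 0, 0, 0, -1],
  [0, 0, 0, 0, 0, 0, -1],
  [0, 0, 0, 0, 0, 0, -1],
  [0, 0, 0, 0, 0, 0, -1],
  [0, 0, 0, 0, 0, 0, -1],
  [0, 0, 0, 0, 0, 0, -1],
  [0, 0, 0, 0, 0, 0, -1],
  [0, 0, 0, 0, 0, 0, -1],
])

```text
time: 5.15
position: [0.4567, -0.4044, 0.0415]
tool_rot: [-3.141, 0.0, -3.08]
ft_force: [0.6, -0.1, 2.2]
grip_width: 0.04
```

Call:
jog_arm([
  [0, 0, 0, 0, 0, 0.02, -1],
  [0, 0, 0, 0, 0, 0.04, -1],
  [0, 0, 0, 0, 0, 0.04, -1],
  [0, 0, 0, 0, 0, 0.04, -1],
  [0, 0, 0, 0, 0, 0.04, -1],
  [0, 0, 0, 0.003, 0.03, 0.03, -1],
  [0, 0, 0, 0.003, 0.04, 0.01, -1],
  [0, 0, 0, 0.003, 0.04, 0, -1],
  [0, 0, 0, 0.003, 0.04, 0, -1],
  [0, 0, 0, 0.003, 0.04, 0, -1],
])

```text
time: 6.15
position: [0.471, -0.2126, 0.2611]
tool_rot: [3.141, -0.001, -3.08]
ft_force: [0.2, 0.5, -0.6]
grip_width: 0.0403
```

Call:
jog_arm([
  [0, 0, 0, 0.003, 0.04, 0, -1],
  [0, 0, 0, 0.003, 0.04, 0, -1],
  [0, 0, 0, 0.003, 0.04, 0, -1],
  [0, 0, 0, 0.003, 0.04, 0, -1],
  [0, 0, 0, 0.003, 0.04, 0, -1],
  [0, 0, 0, 0.003, 0.04, 0, -1],
  [0, 0, 0, 0.003, 0.04, 0, -1],
  [0, 0, 0, 0.003, 0.04, 0, -1],
  [0, 0, 0, 0.003, 0.035, 0, -1],
  [0, 0, 0, 0.002, 0.02, 0, -1],
])

```text
time: 7.15
position: [0.5, 0.1631, 0.2609]
tool_rot: [3.141, -0.001, -3.078]
ft_force: [0.4, -0.3, -0.6]
grip_width: 0.0398
```

```bash
python3 - <<'E'
from h import *
from cell import sense
s=sense();print(s["time"],s["position"],s["tool_rot"],s["q"],s["ft_force"],s["grip_width"])
im=vision.grab_frame("wrist");cv2.imwrite("pics/w2.png",im[:,:,::-1])
im=vision.grab_frame("scene");cv2.imwrite("pics/s2.png",cv2.resize(im[60:260,170:410,::-1],None,fx=3,fy=3))
E
```

```text
7.15 [0.49997984 0.16310644 0.26094019] [ 3.14129718e+00 -9.49471774e-04 -3.07783627e+00] [ 2.92405988e-01  2.21863772e-01  1.80170106e+00  5.59124911e-04
  1.11888567e+00 -1.34239096e+00] [ 0.44472569 -0.3465818  -0.6343956 ] 0.03975659960501634
```

View pics/w2.png

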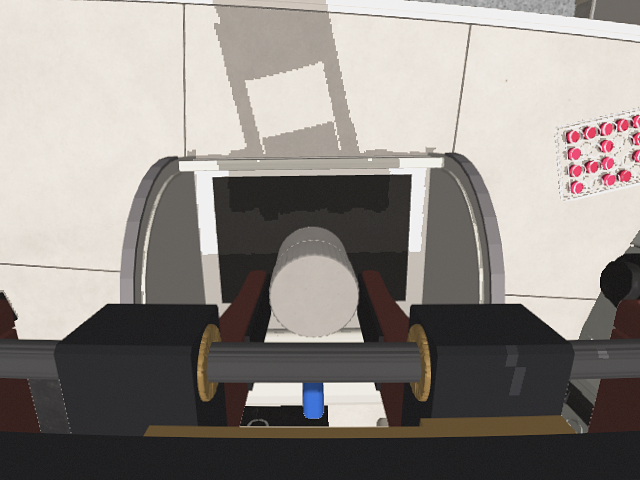

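View pics/s2.png

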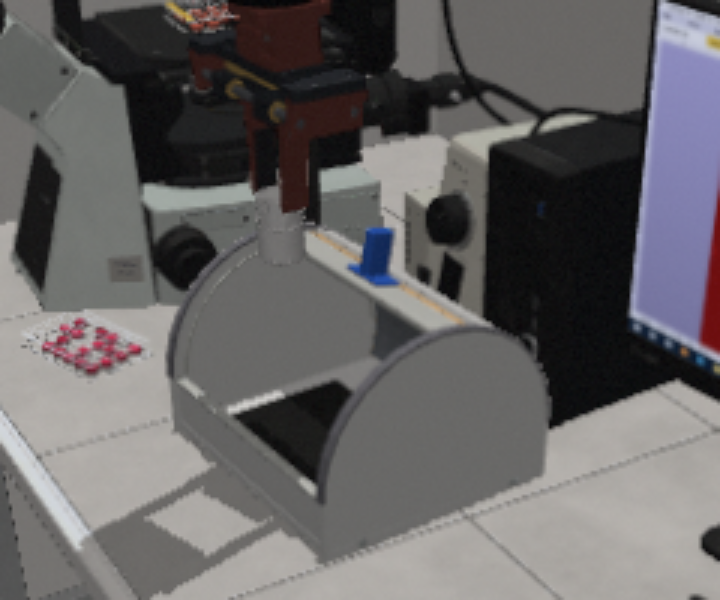

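```bash
python3 - <<'E'
from h import *
s=dict(position=[.49998,.16311,.26094],tool_rot=[3.1413,-.00095,-3.07784]);M=wristM(s)
p=[.5687,.166,.0623]
print(proj("wrist",store2w(p,[[-.12,.13,.057],[-.12,-.13,.057],[-.11,.13,.057],[-.11,-.13,.057],[-.15*np.cos(1.78),0,.06+.165*np.sin(1.78)]]),M))
E
```

```text
[[446.12546146 159.31406622]
 [180.62307602 159.17202979]
 [445.30683431 169.62880447]
 [181.43451099 169.4867224 ]
 [313.04819249 405.57121236]]
```

Call:
jog_arm([
  [0, 0, 0, 0.001, -0.001, -0.02, -1],
  [0, 0, 0, 0.001, 0, -0.03, -1],
  [0, 0, 0, 0, 0, -0.03, -1],
  [0, 0, 0, 0, 0, -0.03, -1],
  [0, 0, 0, 0, 0, -0.03, -1],
  [0, 0, 0, 0, 0, -0.02, -1],
  [0, 0, 0, 0, 0, -0.015, -1],
  [0, 0, 0, 0, 0, -0.01, -1],
  [0, 0, 0, 0, 0, 0, -1],
  [0, 0, 0, 0, 0, 0, -1],
])

```text
time: 8.25
position: [0.5028, 0.1593, 0.0767]
tool_rot: [-3.142, 0.0, -3.08]
ft_force: [0.3, -0.6, -1.9]
grip_width: 0.0397
```

Call:
jog_arm([
  [0, 0, 0, 0, 0, -0.008, -1],
  [0, 0, 0, 0, 0, -0.006, -1],
  [0, 0, 0, 0, 0, -0.004, -1],
  [0, 0, 0, 0, 0, -0.003, -1],
  [0, 0, 0, 0, 0, 0, -1],
  [0, 0, 0, 0, 0, 0, -1],
  [0, 0, 0, 0, 0, 0, -1],
  [0, 0, 0, 0, 0, 0, -1],
  [0, 0, 0, 0, 0, 0, -1],
  [0, 0, 0, 0, 0, 0, -1],
])

```text
time: 9.25
position: [0.5027, 0.1597, 0.0555]
tool_rot: [3.142, 0.0, -3.08]
ft_force: [0.1, -0.3, -0.6]
grip_width: 0.0403
```

Call:
jog_arm([
  [0, 0, 0, 0, 0, -0.001, -1],
  [0, 0, 0, 0, 0, -0.001, -1],
  [0, 0, 0, 0, 0, 0, -1],
  [0, 0, 0, 0, 0, 0, -1],
  [0, 0, 0, 0, 0, 0, 0.1],
  [0, 0, 0, 0, 0, 0, 0.3],
  [0, 0, 0, 0, 0, 0, 0.5],
  [0, 0, 0, 0, 0, 0, 0.7],
  [0, 0, 0, 0, 0, 0, 1],
  [0, 0, 0, 0, 0, 0, 1],
])

```text
time: 10.25
position: [0.5026, 0.1597, 0.0533]
tool_rot: [3.142, -0.0, -3.08]
ft_force: [0.2, -0.2, -0.1]
grip_width: 0.0845
```

Call:
jog_arm([
  [0, 0, 0, 0, 0, 0, 1],
  [0, 0, 0, 0, 0, 0, 1],
  [0, 0, 0, 0, 0, 0.01, 1],
  [0, 0, 0, 0, 0, 0.02, 1],
  [0, 0, 0, 0, 0, 0.03, 1],
  [0, 0, 0, 0, 0, 0.03, 1],
  [0, 0, 0, 0, 0, 0.03, 1],
  [0, 0, 0, 0, 0, 0.03, 1],
  [0, 0, 0, 0, 0, 0.03, 1],
  [0, 0, 0, 0, 0, 0.03, 1],
])

```text
time: 11.25
position: [0.5023, 0.1596, 0.2655]
tool_rot: [3.141, 0.001, -3.08]
ft_force: [0.4, -0.1, -0.3]
grip_width: 0.0882
```

```bash
python3 - <<'E'
from h import *
from cell import sense
s=sense();print(s["time"],s["position"],s["tool_rot"],s["q"],s["ft_force"],s["grip_width"])
im=vision.grab_frame("wrist");cv2.imwrite("pics/w3.png",im[:,:,::-1])
p=[.5687,.166,.0623]
print(proj("wrist",[[.5027,.1597,.069],[.5027,.1597,.012]],wristM(s)))
E
```

```text
11.25 [0.5022956  0.159575   0.26548377] [ 3.14146349e+00  6.53168811e-04 -3.07975501e+00] [ 2.85037570e-01  2.17909283e-01  1.79559982e+00 -2.06127097e-05
  1.12741799e+00 -1.34758761e+00] [ 0.36733649 -0.10352045 -0.32318732] 0.08822793908524633
[[314.88989733 212.09621624]
 [314.75147437 202.85751081]]
```

View pics/w3.png

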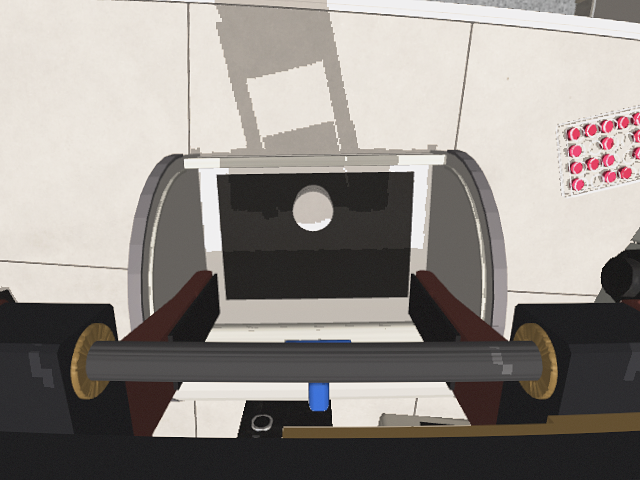

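The can stands upright on the floor at wrist pixel (313,212), matching the expected (315,212). It lies well inside the shutter's inner sweep. The pull's tip is at (319,400), in line. Next I go to the pull.

Call:
jog_arm([
  [0, 0, 0, 0.0195, 0.0017, 0.003, 1],
  [0, 0, 0, 0.0195, 0.0017, 0, 1],
  [0, 0, 0, 0.0195, 0.0017, 0, 1],
  [0, 0, 0, 0.0195, 0.0017, 0, 1],
  [0, 0, 0, 0.0195, 0.0017, 0, 1],
  [0, 0, 0, 0, 0, 0, 1],
  [0, 0, 0, 0, 0, 0, 1],
  [0, 0, 0, 0, 0, 0, 1],
  [0, 0, 0, 0, 0, 0, 1],
  [0, 0, 0, 0, 0, 0, 1],
])

```text
time: 12.3
position: [0.5996, 0.1682, 0.2666]
tool_rot: [3.142, 0.0, -3.08]
ft_force: [-1.2, 0.7, 0.5]
grip_width: 0.0882
```

```bash
python3 - <<'E'
from h import *
from cell import sense
s=sense();print(s["time"],s["position"],s["tool_rot"])
im=vision.grab_frame("scene");cv2.imwrite("pics/s3.png",cv2.resize(im[80:230,200:380,::-1],None,fx=4,fy=4,interpolation=cv2.INTER_CUBIC))
im=vision.grab_frame("wrist");cv2.imwrite("pics/w4.png",im[:,:,::-1])
E
```

```text
12.3 [0.599573   0.16816693 0.26664746] [ 3.14156784e+00  7.17657928e-05 -3.07955208e+00]
```

View pics/s3.png

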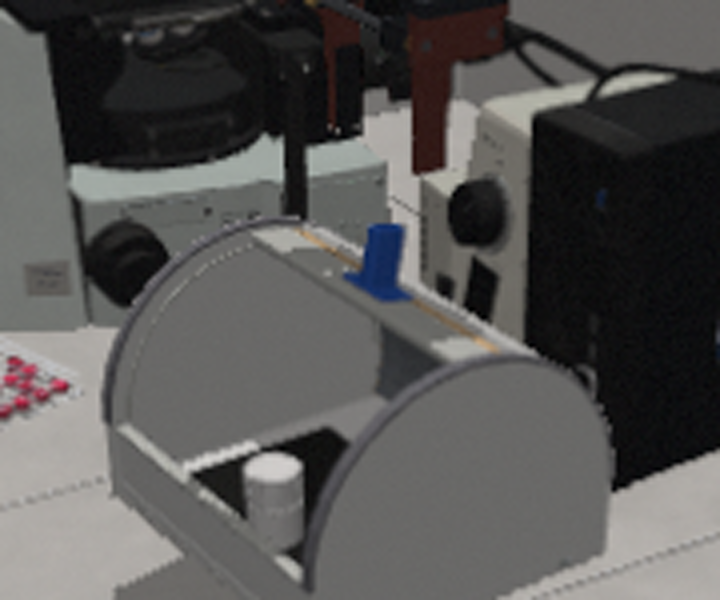

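View pics/w4.png

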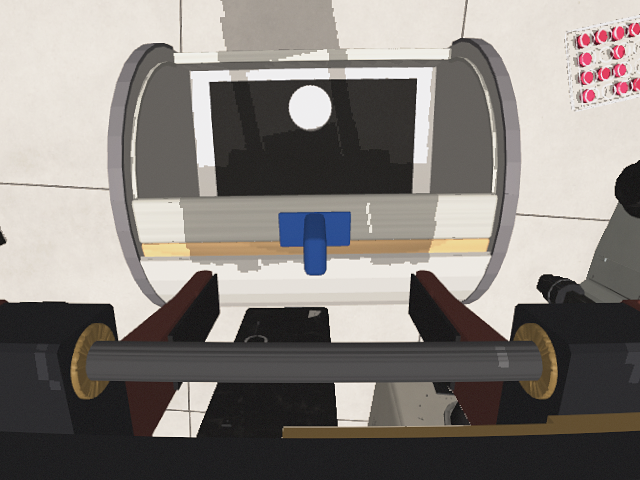

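The can is upright at wrist (310,107), and the blue fin at (315,245) is centred between the fingers. I descend and take the pull.

Call:
jog_arm([
  [0, 0, 0, 0, 0, -0.015, 1],
  [0, 0, 0, 0, 0, -0.015, 1],
  [0, 0, 0, 0, 0, -0.015, 1],
  [0, 0, 0, 0, 0, -0.01, 1],
  [0, 0, 0, 0, 0, 0, 1],
  [0, 0, 0, 0, 0, 0, 0],
  [0, 0, 0, 0, 0, 0, -0.4],
  [0, 0, 0, 0, 0, 0, -0.7],
  [0, 0, 0, 0, 0, 0, -1],
  [0, 0, 0, 0, 0, 0, -1],
])

```text
time: 13.4
position: [0.6003, 0.1682, 0.2118]
tool_rot: [3.141, 0.001, -3.08]
ft_force: [0.7, -0.1, 0.2]
grip_width: 0.0513
```

Call:
jog_arm([
  [0, 0, 0, 0, 0, 0, -1],
  [0, 0, 0, 0, 0, 0, -1],
  [0, 0, 0, 0, 0, 0, -1],
  [0, 0, 0, 0, 0, 0, -1],
  [0, 0, 0, 0, 0, 0, -1],
  [0, 0, 0, 0, 0, 0, -1],
  [0, 0, 0, 0, 0, 0, -1],
  [0, 0, 0, 0, 0, 0, -1],
  [0, 0, 0, 0, 0, 0, -1],
  [0, 0, 0, 0, 0, 0, -1],
])

```text
time: 14.4
position: [0.6001, 0.1687, 0.2114]
tool_rot: [3.141, 0.0, -3.08]
ft_force: [-0.9, 5.5, -0.6]
grip_width: 0.0131
```

```bash
python3 - <<'E'
from h import *
from cell import sense
s=sense();print(s["time"],s["position"],s["tool_rot"],s["grip_width"],s["ft_force"],s["q"])
p=[.5687,.166,.0623]
o=np.array(s["position"])
# path: start at current angle about axis
g0=1.78
d=o-store2w(p,[[-.15*np.cos(g0),0,.06+.15*np.sin(g0)]])[0];print("offset",d)
prev=None
for g in np.r_[np.arange(1.78,.2,-.0785),.209]:
    w=store2w(p,[[-.15*np.cos(g),0,.06+.15*np.sin(g)]])[0]
    if prev is not None: print(round(g,3),w.round(4),(w-prev).round(4))
    prev=w
E
```

```text
14.4 [0.60007148 0.1686838  0.21137419] [ 3.14081801e+00  7.09097363e-05 -3.07968431e+00] 0.013087269175576809 [-0.88925212  5.53281425 -0.62115148] [ 2.54559823e-01  4.22764383e-01  1.63552596e+00  8.45292757e-04
  1.08308455e+00 -1.37854090e+00]
offset [0.00027977 0.00074427 0.0046447 ]
1.702 [0.5882 0.1672 0.2087] [-0.0116 -0.0007  0.002 ]
1.623 [0.5765 0.1665 0.2098] [-0.0117 -0.0007  0.0011]
1.544 [0.5648 0.1658 0.2099] [-0.0117 -0.0007  0.0002]
1.466 [0.553  0.165  0.2092] [-0.0117 -0.0007 -0.0008]
1.388 [0.5414 0.1643 0.2075] [-0.0116 -0.0007 -0.0017]
1.309 [0.53   0.1636 0.2049] [-0.0115 -0.0007 -0.0026]
1.23 [0.5187 0.1629 0.2014] [-0.0112 -0.0007 -0.0035]
1.152 [0.5078 0.1622 0.197 ] [-0.0109 -0.0007 -0.0044]
1.074 [0.4973 0.1615 0.1918] [-0.0105 -0.0007 -0.0052]
0.995 [0.4872 0.1609 0.1858] [-0.0101 -0.0006 -0.006 ]
0.916 [0.4776 0.1603 0.179 ] [-0.0096 -0.0006 -0.0068]
0.838 [0.4686 0.1598 0.1715] [-0.009  -0.0006 -0.0075]
0.759 [0.4601 0.1592 0.1633] [-0.0084 -0.0005 -0.0082]
0.681 [0.4524 0.1587 0.1544] [-0.0077 -0.0005 -0.0088]
0.602 [0.4454 0.1583 0.145 ] [-0.007  -0.0004 -0.0094]
0.524 [0.4391 0.1579 0.1351] [-0.0063 -0.0004 -0.01  ]
0.445 [0.4336 0.1576 0.1246] [-0.0055 -0.0003 -0.0104]
0.367 [0.429  0.1573 0.1138] [-0.0046 -0.0003 -0.0108]
0.288 [0.4252 0.157  0.1027] [-0.0038 -0.0002 -0.0111]
0.21 [0.4223 0.1569 0.0913] [-0.0029 -0.0002 -0.0114]
0.209 [0.4222 0.1569 0.0911] [-0.     -0.     -0.0001]
```

Call:
jog_arm([
  [0, 0, 0, -0.006, -0.0004, 0.001, -1],
  [0, 0, 0, -0.006, -0.0004, 0.001, -1],
  [0, 0, 0, -0.006, -0.0004, 0.0006, -1],
  [0, 0, 0, -0.006, -0.0004, 0.0006, -1],
  [0.05, -0.75, 0, -0.006, -0.0004, 0.0001, -1],
  [0.05, -0.75, 0, -0.006, -0.0004, 0.0001, -1],
  [0.05, -0.75, 0, -0.006, -0.0004, -0.0004, -1],
  [0.05, -0.75, 0, -0.006, -0.0004, -0.0004, -1],
  [0.05, -0.75, 0, -0.006, -0.0004, -0.0009, -1],
  [0.05, -0.75, 0, -0.006, -0.0004, -0.0009, -1],
])

```text
time: 15.4
position: [0.5412, 0.1643, 0.2124]
tool_rot: [3.141, 0.082, -3.079]
ft_force: [3.7, 3.7, -4.2]
grip_width: 0.0126
```

```bash
cat > st.py <<'E'
from h import *
from cell import sense
s=sense();print(s["time"],s["position"],s["tool_rot"],s["grip_width"],s["ft_force"],s["wrist_torque"],s["q"])
p=[.5687,.166,.0623]
d=np.array(s["position"])-[p[0],p[1],.06];c,n=np.cos(p[2]),np.sin(p[2])
x,y=c*d[0]+n*d[1],-n*d[0]+c*d[1]
print("r",np.hypot(x,d[2]),"g",np.arctan2(d[2],-x),"y",y)
E
cat > sh.py <<'E'
from h import *
import sys
im=vision.grab_frame("scene");cv2.imwrite(sys.argv[1],cv2.resize(im[80:260,200:410,::-1],None,fx=3.5,fy=3.5,interpolation=cv2.INTER_CUBIC))
E
python3 st.py; python3 sh.py pics/s4.png
```

```text
15.4 [0.54124037 0.16428205 0.21239056] [ 3.14107911  0.08231727 -3.07946075] 0.012625551499558938 [ 3.74171243  3.71486424 -4.18859978] [ 0.71621395 -0.83173478  0.09070136] [ 0.283552    0.30172016  1.81984536 -0.02174679  0.93971099 -1.33727146]
r 0.15485433254703465 g 1.3921757863117525 y -4.991651165937123e-06
```

View pics/s4.png

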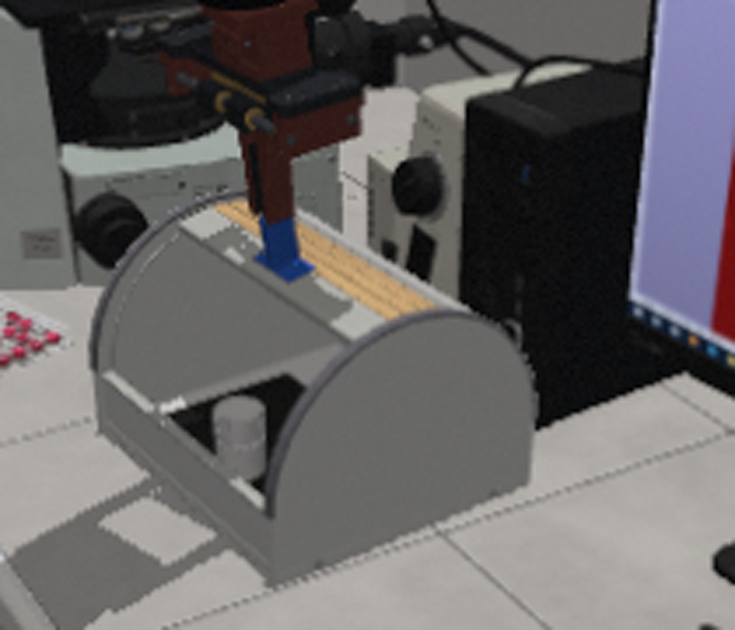

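The shutter follows and the fin stays in the jaws. I continue along the arc.

Call:
jog_arm([
  [0.06, -1, 0, -0.0059, -0.0004, -0.0013, -1],
  [0.06, -1, 0, -0.0059, -0.0004, -0.0013, -1],
  [0.06, -1, 0, -0.0058, -0.0004, -0.0018, -1],
  [0.06, -1, 0, -0.0058, -0.0004, -0.0018, -1],
  [0.06, -1, 0, -0.0056, -0.0004, -0.0023, -1],
  [0.06, -1, 0, -0.0056, -0.0004, -0.0023, -1],
  [0.06, -1, 0, -0.0054, -0.0004, -0.0027, -1],
  [0.06, -1, 0, -0.0054, -0.0004, -0.0027, -1],
  [0.06, -1, 0, -0.0052, -0.0003, -0.0031, -1],
  [0.06, -1, 0, -0.0052, -0.0003, -0.0031, -1],
])

```text
time: 16.45
position: [0.4838, 0.16, 0.1912]
tool_rot: [-3.141, 0.256, -3.079]
ft_force: [-7.9, -2.1, 19.7]
grip_width: 0.0111
```

```bash
python3 st.py
```

```text
16.45 [0.48376329 0.16004433 0.19124602] [-3.14121827  0.2556696  -3.07944611] 0.011147999871094992 [-7.86864848 -2.09940783 19.71316441] [-0.21434548  0.46775088 -0.10891051] [ 0.33975138  0.18652802  2.06654464 -0.11604985  0.64558062 -1.20892702]
r 0.15644424253541156 g 0.9953171272973224 y -0.000655980580885264
```

A 20 N radial load has built up in the grip. I release and re-grip to relax it, after a look.

Call:
jog_arm([
  [0, 0, 0, 0, 0, 0, -0.4],
  [0, 0, 0, 0, 0, 0, -0.4],
  [0, 0, 0, 0, 0, 0, -0.4],
  [0, 0, 0, 0, 0, 0, -0.4],
  [0, 0, 0, 0, 0, 0, -0.4],
  [0, 0, 0, 0, 0, 0, -0.4],
  [0, 0, 0, 0, 0, 0, -0.4],
  [0, 0, 0, 0, 0, 0, -0.4],
  [0, 0, 0, 0, 0, 0, -0.4],
  [0, 0, 0, 0, 0, 0, -0.4],
])

```text
time: 17.45
position: [0.4843, 0.1604, 0.1898]
tool_rot: [3.142, 0.254, -3.08]
ft_force: [0.8, -0.0, 0.5]
grip_width: 0.0261
```

```bash
python3 st.py; python3 sh.py pics/s5.png
```

```text
17.45 [0.48430166 0.16037601 0.1897866 ] [ 3.1415745   0.25354872 -3.07966991] 0.02610391569136626 [ 0.76445277 -0.02025952  0.52627985] [ 0.01266243  0.11554058 -0.02135911] [ 0.33940672  0.19048776  2.06524911 -0.1145524   0.6447685  -1.2100565 ]
r 0.15491657061343006 g 0.9932116586799996 y -0.0003584669556987146
```

View pics/s5.png

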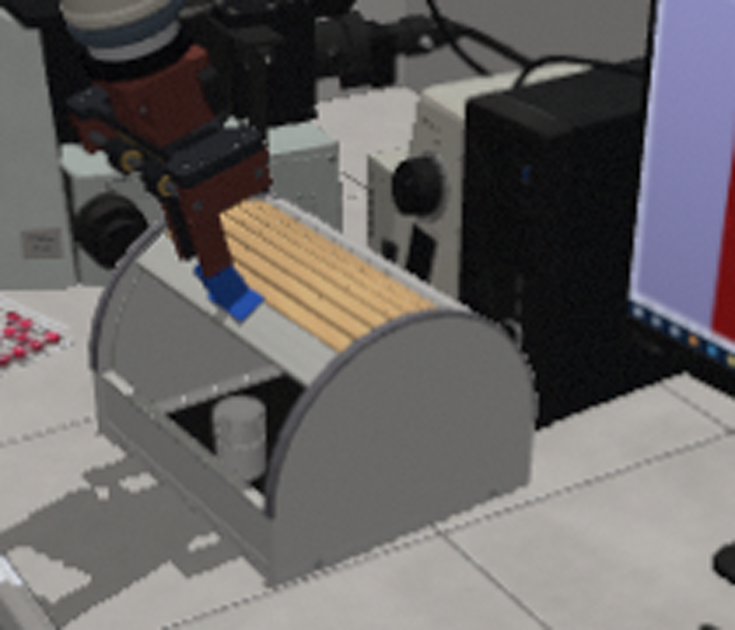

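Call:
jog_arm([
  [0, 0, 0, 0.0011, 0, -0.0017, -0.4],
  [0, 0, 0, 0.0011, 0, -0.0017, -0.4],
  [0, 0, 0, 0, 0, 0, -1],
  [0, 0, 0, 0, 0, 0, -1],
  [0, 0, 0, 0, 0, 0, -1],
  [0, 0, 0, 0, 0, 0, -1],
  [0.03, -0.5, 0, -0.0048, -0.0003, -0.0034, -1],
  [0.03, -0.5, 0, -0.0048, -0.0003, -0.0034, -1],
  [0.03, -0.5, 0, -0.0045, -0.0003, -0.0037, -1],
  [0.03, -0.5, 0, -0.0045, -0.0003, -0.0037, -1],
])

```text
time: 18.5
position: [0.4682, 0.1588, 0.1729]
tool_rot: [-3.141, 0.291, -3.079]
ft_force: [-0.8, -6.7, 5.6]
grip_width: 0.0132
```

```bash
python3 st.py
```

```text
18.5 [0.46819918 0.15878287 0.17289204] [-3.14095978  0.29056564 -3.079283  ] 0.01322526735305347 [-0.78604748 -6.7038786   5.64259624] [-1.24538647 -0.38829515 -0.2357729 ] [ 0.3569629   0.18716476  2.13352192 -0.16151068  0.54819771 -1.14964882]
r 0.15131496279560394 g 0.8421451113024312 y -0.0009459812600437047
```

Call:
jog_arm([
  [0.02, -0.3, 0, -0.0042, -0.0003, -0.0041, -1],
  [0.02, -0.3, 0, -0.0042, -0.0003, -0.0041, -1],
  [0.02, -0.3, 0, -0.0039, -0.0002, -0.0044, -1],
  [0.02, -0.3, 0, -0.0039, -0.0002, -0.0044, -1],
  [0.02, -0.3, 0, -0.0035, -0.0002, -0.0047, -1],
  [0.02, -0.3, 0, -0.0035, -0.0002, -0.0047, -1],
  [0, 0, 0, 0, 0, 0, -1],
  [0, 0, 0, 0, 0, 0, -0.4],
  [0, 0, 0, 0, 0, 0, -0.4],
  [0, 0, 0, 0, 0, 0, -0.4],
])

```text
time: 19.5
position: [0.4451, 0.1581, 0.146]
tool_rot: [3.141, 0.321, -3.08]
ft_force: [-0.5, 0.4, 0.1]
grip_width: 0.0264
```

```bash
python3 st.py
```

```text
19.5 [0.44505405 0.15807937 0.14601951] [ 3.14088835  0.32082316 -3.07999445] 0.02636125271774884 [-0.4775888   0.4435574   0.05960565] [ 0.03837977  0.09914752 -0.02360156] [ 0.38291113  0.20401726  2.21558608 -0.24102985  0.42730215 -1.04478729]
r 0.1508322546213227 g 0.6068699830028623 y -0.00020710727056640413
```

Call:
jog_arm([
  [-0.2, 3, 0, 0, 0, 0, -0.4],
  [-0.2, 3, 0, 0, 0, 0, -0.4],
  [0, 0, 0, 0, 0, 0, -1],
  [0, 0, 0, 0, 0, 0, -1],
  [0, 0, 0, 0, 0, 0, -1],
  [0, 0, 0, 0, 0, 0, -1],
  [0, 0, 0, -0.0032, -0.0002, -0.005, -1],
  [0, 0, 0, -0.0032, -0.0002, -0.005, -1],
  [0, 0, 0, -0.0028, -0.0002, -0.0052, -1],
  [0, 0, 0, -0.0028, -0.0002, -0.0052, -1],
])

```text
time: 20.5
position: [0.431, 0.1559, 0.1248]
tool_rot: [-3.139, 0.214, -3.079]
ft_force: [-2.8, -6.4, 5.5]
grip_width: 0.0138
```

```bash
python3 st.py
```

```text
20.5 [0.43101127 0.15588117 0.12482755] [-3.13930991  0.21381336 -3.07868225] 0.013786026939077479 [-2.83432067 -6.37966206  5.49597741] [-0.94627789  0.21956841 -0.07768218] [ 0.36675914  0.25335393  2.18909825 -0.13752316  0.49949361 -1.15252271]
r 0.15251510622805248 g 0.43902442849324075 y -0.0015267411037244126
```

Call:
jog_arm([
  [0, 0, 0, -0.0023, -0.0002, -0.0054, -1],
  [0, 0, 0, -0.0023, -0.0002, -0.0054, -1],
  [0, 0, 0, -0.0019, -0.0001, -0.0056, -1],
  [0, 0, 0, 0, 0, 0, -0.4],
  [0, 0, 0, 0, 0, 0, -0.4],
  [0, 0, 0, 0, 0, 0, -0.4],
  [0, 0, 0, 0, 0, 0, -0.4],
  [0, 0, 0, 0, 0, 0, -0.4],
  [0, 0, 0, 0, 0, 0, -0.4],
  [0, 0, 0, 0, 0, 0, -0.4],
])

```text
time: 21.5
position: [0.4263, 0.1565, 0.1091]
tool_rot: [-3.141, 0.215, -3.08]
ft_force: [-0.3, -0.8, 0.1]
grip_width: 0.0257
```

```bash
python3 st.py; python3 sh.py pics/s6.png
```

```text
21.5 [0.42632656 0.15650663 0.10905204] [-3.14126208  0.21532386 -3.07960623] 0.025682100010339274 [-0.30953453 -0.77763132  0.14788905] [-0.01800268  0.11723725 -0.01808122] [ 0.37156598  0.28220983  2.20796683 -0.15076475  0.4505914  -1.13201405]
r 0.15088423218015767 g 0.33111452693481475 y -0.0006108197378454343
```

View pics/s6.png

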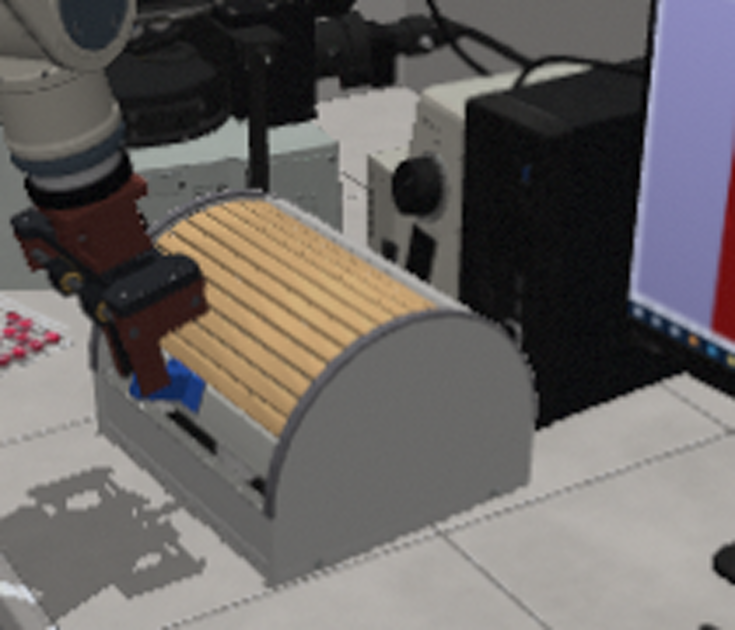

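Call:
jog_arm([
  [0, 0, 0, 0, 0, 0, -1],
  [0, 0, 0, 0, 0, 0, -1],
  [0, 0, 0, 0, 0, 0, -1],
  [0, 0, 0, 0, 0, 0, -1],
  [0, 0, 0, -0.0017, -0.0001, -0.0045, -1],
  [0, 0, 0, -0.0014, -0.0001, -0.0045, -1],
  [0, 0, 0, -0.0012, -0.0001, -0.0045, -1],
  [0, 0, 0, -0.0008, 0, -0.0035, -1],
  [0, 0, 0, 0, 0, 0, -1],
  [0, 0, 0, 0, 0, 0, -1],
])

```text
time: 22.55
position: [0.4196, 0.155, 0.0912]
tool_rot: [-3.139, 0.212, -3.079]
ft_force: [-1.2, -5.7, -0.5]
grip_width: 0.0136
```

```bash
python3 st.py; python3 sh.py pics/s7.png
```

```text
22.55 [0.41955054 0.15497493 0.09123688] [-3.13902852  0.21169373 -3.07873646] 0.013637435778365832 [-1.15575632 -5.72497487 -0.4770846 ] [-1.04270246  0.18091956 -0.02555969] [ 0.37498464  0.31607563  2.22829195 -0.1721662   0.40158211 -1.10644697]
r 0.15277403790253213 g 0.2059167322968214 y -0.0017176768473769807
```

View pics/s7.png

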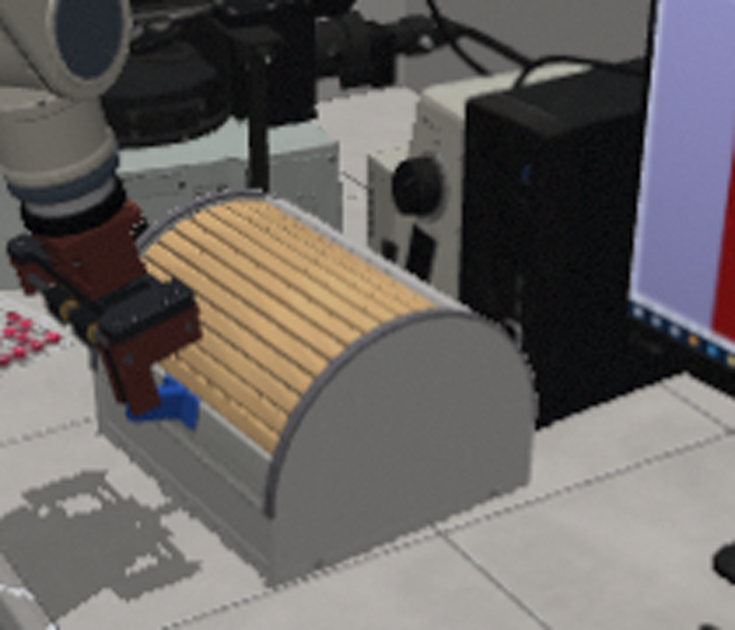

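It looks almost shut, but I have felt no stop yet. I press on in small steps until the sill pushes back.

Call:
jog_arm([
  [0, 0, 0, -0.0004, 0, -0.0015, -1],
  [0, 0, 0, -0.0004, 0, -0.0015, -1],
  [0, 0, 0, 0, 0, 0, -1],
  [0, 0, 0, 0, 0, 0, -1],
  [0, 0, 0, 0, 0, 0, -1],
  [0, 0, 0, 0, 0, 0, -1],
  [0, 0, 0, 0, 0, 0, -1],
  [0, 0, 0, 0, 0, 0, -1],
  [0, 0, 0, 0, 0, 0, -1],
  [0, 0, 0, 0, 0, 0, -1],
])

```text
time: 23.6
position: [0.4187, 0.1549, 0.0883]
tool_rot: [-3.139, 0.212, -3.079]
ft_force: [-2.1, -6.8, -0.6]
grip_width: 0.0136
```

```bash
python3 st.py
```

```text
23.6 [0.41870519 0.15491333 0.08828777] [-3.13896906  0.21162567 -3.07878272] 0.013609471030756383 [-2.12164271 -6.78834845 -0.59440079] [-1.04164635  0.20048967 -0.06878974] [ 0.3756814   0.32216546  2.23124806 -0.17632072  0.3928326  -1.10128301]
r 0.15303128619998296 g 0.1859188036660918 y -0.0017265295749941175
```

Call:
jog_arm([
  [0, 0, 0, -0.0003, 0, -0.0015, -1],
  [0, 0, 0, -0.0003, 0, -0.0015, -1],
  [0, 0, 0, 0, 0, 0, -1],
  [0, 0, 0, 0, 0, 0, -1],
  [0, 0, 0, 0, 0, 0, -1],
  [0, 0, 0, 0, 0, 0, -1],
  [0, 0, 0, 0, 0, 0, -1],
  [0, 0, 0, 0, 0, 0, -1],
  [0, 0, 0, 0, 0, 0, -1],
  [0, 0, 0, 0, 0, 0, -1],
])

```text
time: 24.6
position: [0.4179, 0.1548, 0.0852]
tool_rot: [-3.139, 0.211, -3.079]
ft_force: [-2.0, -6.3, -0.2]
grip_width: 0.0135
```

```bash
python3 st.py
```

```text
24.6 [0.41790012 0.15484558 0.0852365 ] [-3.13884465  0.21128641 -3.07876477] 0.01351403100196417 [-2.01702199 -6.30512859 -0.17090939] [-1.05156978  0.21479748 -0.08176182] [ 0.37629993  0.32864781  2.23395872 -0.18048604  0.38420293 -1.0962239 ]
r 0.15329338865897044 g 0.16538161066771054 y -0.0017440282749594822
```

Call:
jog_arm([
  [0, 0, 0, -0.0003, 0, -0.002, -1],
  [0, 0, 0, -0.0003, 0, -0.002, -1],
  [0, 0, 0, 0, 0, 0, -1],
  [0, 0, 0, 0, 0, 0, -1],
  [0, 0, 0, 0, 0, 0, -1],
  [0, 0, 0, 0, 0, 0, -1],
  [0, 0, 0, 0, 0, 0, -1],
  [0, 0, 0, 0, 0, 0, -1],
  [0, 0, 0, 0, 0, 0, -1],
  [0, 0, 0, 0, 0, 0, -1],
])

```text
time: 25.6
position: [0.4184, 0.155, 0.083]
tool_rot: [-3.139, 0.214, -3.079]
ft_force: [-8.3, -12.6, 28.3]
grip_width: 0.0138
```

```bash
python3 st.py;  python3 sh.py pics/s8.png
```

```text
25.6 [0.41843639 0.1549549  0.08295117] [-3.13917183  0.21431134 -3.07864855] 0.01384962928342165 [ -8.28348979 -12.56657445  28.28937275] [-1.87012561  0.45336841 -0.18157732] [ 0.37653218  0.33417613  2.23585489 -0.18692226  0.37407832 -1.08962158]
r 0.1523978986019423 g 0.1511755001487426 y -0.0016683072311583069
```

View pics/s8.png

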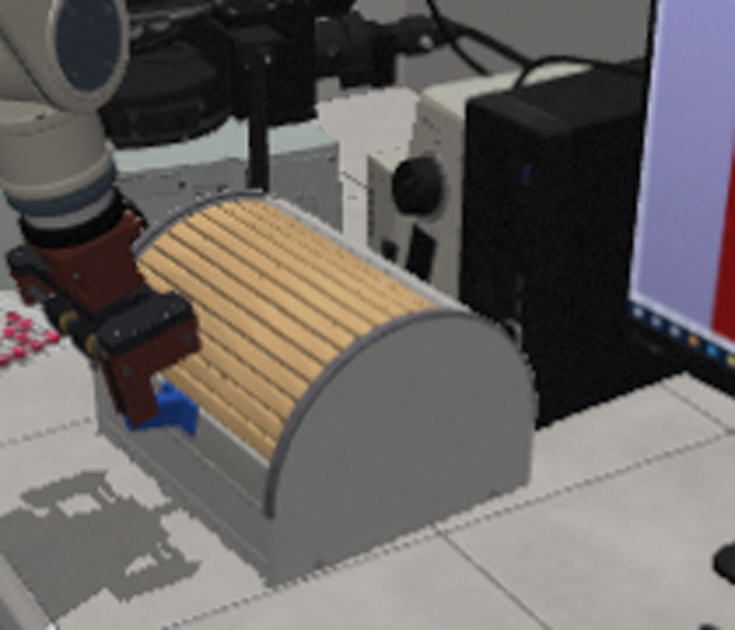

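The stop is reached, with 28 N upward on the tool. I release, back off in -x, then rise.

Call:
jog_arm([
  [0, 0, 0, 0, 0, 0, -0.7],
  [0, 0, 0, 0, 0, 0, -0.4],
  [0, 0, 0, 0, 0, 0, 0],
  [0, 0, 0, 0, 0, 0, 0.5],
  [0, 0, 0, 0, 0, 0, 0.5],
  [0, 0, 0, 0, 0, 0, 0.5],
  [0, 0, 0, -0.01, -0.0006, 0.01, 0.5],
  [0, 0, 0, -0.01, -0.0006, 0.02, 0.5],
  [0, 0, 0, 0, 0, 0.03, 0.5],
  [0, 0, 0, 0, 0, 0.03, 0.5],
])

```text
time: 26.65
position: [0.3982, 0.1548, 0.1724]
tool_rot: [-3.141, 0.213, -3.079]
ft_force: [0.9, 0.0, 0.2]
grip_width: 0.0659
```

Call:
jog_arm([
  [0, 0, 0, 0, -0.02, 0.03, 0.5],
  [0, 0, 0, 0, -0.03, 0.03, 0.5],
  [0, 0, 0, 0, -0.03, 0.03, 0.5],
  [0, 0, 0, 0, -0.03, 0.03, 0.5],
  [0, 0, 0, 0, -0.03, 0.02, 0.5],
  [0, 0, 0, 0, -0.03, 0, 0.5],
  [0, 0, 0, 0, -0.03, 0, 0.5],
  [0, 0, 0, 0, 0, 0, 0.5],
  [0, 0, 0, 0, 0, 0, 0.5],
  [0, 0, 0, 0, 0, 0, 0.5],
])

```text
time: 27.65
position: [0.3989, -0.0444, 0.3117]
tool_rot: [3.142, 0.214, -3.079]
ft_force: [-0.4, 0.8, 0.6]
grip_width: 0.0661
```

```bash
python3 st.py;  python3 sh.py pics/s9.png; python3 - <<'E'
from h import *
im=vision.grab_frame("top");cv2.imwrite("pics/t9.png",im[:,:,::-1])
p=[.5687,.166,.0623]
for q in (0,.05):
  g=q+.209;P=store2w(p,[[-.165*np.cos(g),0,.06+.165*np.sin(g)],[-.119*np.cos(q),-.13,.06+.119*np.sin(q)],[-.119*np.cos(q),.13,.06+.119*np.sin(q)]])
  print(q,((proj("scene",P)-[200,80])*3.5).round(), proj("top",P).round(1))
E
```

```text
27.65 [ 0.39889722 -0.04440923  0.3116898 ] [ 3.14158823  0.21444021 -3.07927731] 0.06606113876287129 [-0.44712049  0.79659679  0.60694896] [-0.03478795  0.11210174  0.05674565] [-0.1813887  -0.16272094  2.09676318  0.06106099  1.00011179 -1.84214454]
r 0.3109353500812775 g 0.9432322444009579 y -0.19942915980113263
0 [[124. 413.]
 [264. 513.]
 [ 99. 368.]] [[209.  250.3]
 [264.3 229.9]
 [158.  236.7]]
0.05 [[125. 403.]
 [264. 506.]
 [ 99. 362.]] [[208.3 249.4]
 [264.  229.7]
 [157.2 236.5]]
```

View pics/s9.png

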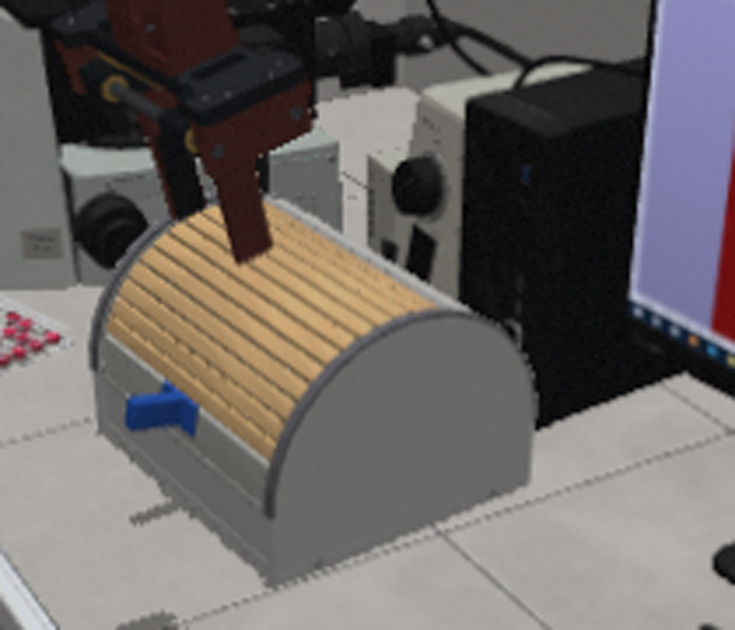

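View pics/t9.png

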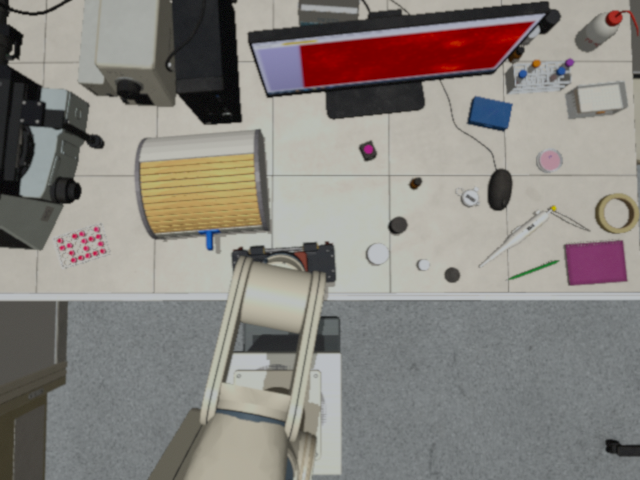

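The shutter is down: the fin's end centre is at crop (127,413), and q=0 predicts (124,413). The black can at top (398,226) and the bottle at (415,183) are where they were, and the arm is clear of everything.

```bash
python3 -c "
from cell import order;print(order.hand_in())"
```

```text
the job is handed in; nothing more can be done
None
```

The white can is stored and the shutter is rolled all the way down. I handed the job in at about 28 s, with no verdict reported.

- **Can:** I took the middle-sized of the three white cans and stood it upright on the store floor. The wrist camera saw it about 2 px from where I expected. It was still upright in the scene picture when the shutter was about a third of the way down. I could not see it after that.
- **Shutter:** I gripped the blue pull and rolled it down along its arc. I re-gripped three times, the first because about 20 N had built up in the grip. I pressed on until it stopped against the sill, with about 28 N upward on the tool.
- **Last checks:** After release, the pull's tip sat about 1 px from where a fully shut shutter puts it. The black can and the brown bottle were at their starting pixels in the top view. The gripper was well clear with no contact force.
- **One disagreement:** The stop came with the tool about 0.06 rad past the nominal shut angle. I put this down to where the fingers held the pull, since the picture agrees with a fully shut shutter.

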